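Load the egg cooker and hold its lever at the third notch

TASK

Take the two eggs from their egg cups and set them (do not drop them), pointed end up as they are, into the egg cooker's rail, one egg per well, in any two of the three wells. Only when both eggs are in and let go, press the cooker's spring-return lever down with the fingers, past the first two notches to the third (hard boiled, about 42 mm down, the lowest blue band) but not on to the red bottom band, and finish while still holding it there against its spring. Leave the two jars, the mug and the tea box alone.

Things in the scene. Friction and masses are not known exactly. Their poses are not given: they have to be found in the camera images.
- egg_a_mid (a point): brown hen's egg, 44 mm across, 56 mm tall, about 60 g, standing pointed end up about 6 mm deep in a blue egg cup (ring 40 mm outside, 30 mm opening, 30 mm tall). The point lies on its axis half-way up, 28 mm above its lowest point, 6 mm above its widest girth; its z axis points to the pointed end.
- egg_b_mid (a point): white hen's egg, same size and kind as the brown one, standing pointed end up in another blue egg cup; the point lies half-way up its axis
- cooker: white egg cooker, fixed, 130 mm (its x) by 262 mm (y) by 125 mm tall; origin on the counter under it, z up. On a base 30 mm tall runs an aluminium rail, 40 mm wide, from y -105 to 65 mm, top 60 mm above the counter, with three round wells in a row along y. At the +y end a column (x -45 to 45, y 100 to 140 mm, 125 mm tall); the blue lever sticks out of its +y face.
- well0 (a point): centre of the mouth of the first well, at y = -80 mm on the cooker, at the rail's top (60 mm above the counter). Wells are round through holes 31 mm wide; a seated egg sinks about 6.5 mm in, so its mid point comes about 21.5 mm above this point. The rail is narrower than an egg: fingers that close across it (along the cooker's x) pass beside it.
- well1 (a point): centre of the mouth of the middle well, at y = -20 mm on the cooker; same as well0
- well2 (a point): centre of the mouth of the third well, at y = 40 mm on the cooker (60 mm from the column); same as well0
- lever_top (a point): centre of the top face of the lever's blue paddle (40 mm along the cooker's x, 32 mm along its y, 12 mm thick), 32 mm out from the column's +y face; at rest 115 mm above the counter, and it goes straight down with the lever
- lever (a joint): lever travel downwards in m: 0 at rest (up), clicks at 0.014, 0.028, 0.042 (paddle top level with the blue bands round the column), hard stop at 0.056 (red band). A spring (about 5.5 N at the top, 9 N at the third notch; some 3 N more on leaving a notch, 3 N less on falling into the next) always brings it back up when let go.
- jar_black: glass jar with a black lid, 86 mm across, 115 mm tall, a bystander; origin under its centre
- jar_pink: glass jar with a pink lid, same size, a bystander
- mug: white mug, 80 mm across, 90 mm tall, handle on its +y side, a bystander; origin under its centre
- tea_box: wooden tea box, 100 x 280 x 85 mm, heavy and fixed, a bystander; origin under its centre

How it is judged:
On the way, in this order (a step that is already met when the one before it is completed fails the run):
1. both eggs stand in different wells, let go, with the lever still up ((horizontal distance between egg_a_mid and well0 below 0.008 m or horizontal distance between egg_a_mid and well1 below 0.008 m or horizontal distance between egg_a_mid and well2 below 0.008 m) and z of egg_a_mid in the frame of cooker between 0.075 and 0.088 m and angle between each of egg_a_mid, egg_b_mid's own z axis and vertical below 0.35 rad and contact force between each of egg_a, egg_b and the fingers below 0.3 N and (horizontal distance between egg_b_mid and well0 below 0.008 m or horizontal distance between egg_b_mid and well1 below 0.008 m or horizontal distance between egg_b_mid and well2 below 0.008 m) and z of egg_b_mid in the frame of cooker between 0.075 and 0.088 m and horizontal distance between egg_a_mid and egg_b_mid above 0.04 m and value of joint lever below 0.006 m), for 0.2 s.
2. the fingers hold the lever at the third notch (value of joint lever between 0.037 and 0.047 m and contact force between the fingers and lever above 2 N), for 0.3 s.
At the end, for the whole second after the job is handed in: Each egg stands upright (within 0.35 rad) in a well of its own (within 8 mm of the well's axis, its mid point 75 to 88 mm above the counter), not touched by the fingers, and the fingers press the lever with more than 2 N and hold it still at 37 to 47 mm of travel (all of step 2 and (horizontal distance between egg_a_mid and well0 below 0.008 m or horizontal distance between egg_a_mid and well1 below 0.008 m or horizontal distance between egg_a_mid and well2 below 0.008 m) and z of egg_a_mid in the frame of cooker between 0.075 and 0.088 m and angle between each of egg_a_mid, egg_b_mid's own z axis and vertical below 0.35 rad and contact force between each of egg_a, egg_b and the fingers below 0.3 N and (horizontal distance between egg_b_mid and well0 below 0.008 m or horizontal distance between egg_b_mid and well1 below 0.008 m or horizontal distance between egg_b_mid and well2 below 0.008 m) and z of egg_b_mid in the frame of cooker between 0.075 and 0.088 m and horizontal distance between egg_a_mid and egg_b_mid above 0.04 m and velocity of joint lever between -0.02 and 0.02 m/s); the arm keeps its last pose, push and grip.
It fails at once if an egg is dropped (moves faster than 0.8 m/s out of the fingers, a fall of over 30 mm) ((linear speed of egg_a above 0.8 m/s and contact force between egg_a and the fingers below 0.1 N) or (linear speed of egg_b above 0.8 m/s and contact force between egg_b and the fingers below 0.1 N)).
It fails at once if the lever is pushed on to the bottom (beyond 51 mm) (value of joint lever above 0.051 m).
It fails at once if a jar or the mug is moved by more than 20 mm (distance of any of jar_black, jar_pink, mug from where it was at the start of the episode above 0.02 m).
It fails at once if the tea box is hit (over 5 N) (contact force between tea_box and the arm above 5 N).
It also fails if it takes over 58 s, if anything falls off the work surface, if the arm or the gripper's body presses on something with over 40 N, if the wrist force passes 120 N, or if a joint passes its speed limit or range.

ROBOT

A 6-joint arm with a two-finger parallel gripper is mounted at the origin on the work surface. World frame = base frame: x ahead of the robot, y to its left, z up, the work surface at z = 0. Lengths are in m, angles in rad, forces in N, time in s.
With the tool pointing down it reaches from about 0.425 to 0.95 m from the base axis. Payload 3.5 kg.
Tool frame: the origin (TCP) lies at the very end of the fingers, on their centre line; the grasp point (between the pads) lies 19 mm behind it; z points along the fingers, y is the direction in which the jaws open and shut (so a half turn about z gives the same grasp; the last joint's range is limited). The gripper opens to 85 mm and grips with 20 to 120 N. Pads are 22 mm wide; open, the fingers measure 114 mm over their backs; the gripper's body (76 mm by 85 mm) begins 54 mm behind the grasp point. The pads swing forward as they close: fully open they stand 13 mm farther back than shut.
Start: joints at [-1.461, 0.286, 1.577, -0, 1.279, -0.15], TCP at [0.173, -0.652, 0.231] pointing down, gripper open.
Joint ranges: [-2.77, 2.77], [-0.9, 2.22], [0.21, 2.48], [-1.53, 4.67], [0.24, 2.81], [-2.84, 2.84]. Speed limits (rad/s): [2.79, 2.79, 3.14, 3.14, 3.14, 3.14].

INTERFACE

Orientations are given as a unit quaternion [x, y, z, w].
In Python, from plant import ctrl, imaging gives the robot as it stands.
- The arm moves only by the shell command python3 -m creep 'ROWS' [OPENING] [FORCE]. ROWS is JSON, one flat list of numbers, 4 for each row, row after row: the shift along the tool's x, y, z in units of 25 mm (1.0 is 25 mm), then the turn about the tool's z in units of 5 degrees (1.0 is 5 degrees). A call has 1 to 20 rows; each row is the pose to reach, as a shift and turn from the pose commanded when the call began, along the tool's axes at that moment; what a row does not reach only later rows make up. A row lasts 1/12 s, in which the tool goes at most 41.7 mm and 7.16 degrees, less where a joint would pass 70% of its speed; a pose out of reach is approached as far as the arm can. A call with a gripper value outside its range is refused whole. OPENING is the closure in counts, from 0 (fully open) to 255 (shut), set as the call begins (- or left out, the last holds). The fingers move at their own pace and stop on an object; FORCE is the grip in N (left out, the last holds). Time passes only in rows, so rows that repeat a pose let the fingers close. It gives the time, the measured TCP pose, the force and the opening at its end, in the units of the state.
- ctrl.get_state(): the state, without advancing time (a new reading comes with each control period).
- imaging.read_camera(name): name is "scene" or "top"; returns the picture (384x512x3 uint8, red, green, blue); there is no depth.
- imaging.camera_info(name): a dict with "intrinsics" (3x3 intrinsics, pixels), "origin" and "attitude" of the camera in the world. Camera axes: x right, y down, z forward; pixel columns grow to the right and rows downward; lengths in m; the calibration is good to about 2 mm. A picture is of the moment at which its call begins. camera_info takes no time and is no camera call.
- ctrl.sign_off(): hands the job in, once; it reports no verdict.
Trained networks look in the newest picture that a camera, given by its name, has taken for a name from the list of things; names that differ only in an ending like _2 or _b are one class to them, and where a whole thing is asked for, a point or a joint stands for the part that bears it (a point fixed in the world has none). Each returns a list of dicts, best first, with "p" (0 to 1); they miss things now and then, are a little off and sometimes report something else, mostly with a low value. They report only what shows in the picture. A call takes as long as a camera call.
- imaging.silhouettes(camera, name): "mask" (384x512 bool, what is visible of it) and "uv" ([column, row] in pixels, amid what is visible of it).
The state is a dict: "time": time; "qpos": joint angles; "dq": joint speeds; "joint_efforts": joint torques, N m; "eef_pos": TCP position; "tcp_rot": TCP orientation; "contact_force": force on the tool from outside, world axes, zero at the start; "wrist_torque": the same for the moment, N m; "opening": opening from 0.0 (shut) to 1.0 (fully open).
Only numpy, scipy, OpenCV 4.12 (cv2) and the standard library are available. Lean on these libraries where they do the work, as an engineer would, in place of code of your own. Each camera call takes 0.05 s, during which the arm holds its last target.

## Working session

There is one attempt and no reset: what is moved stays moved. The work goes in short steps, Python scripts to look and compute and a shell command to move; the robot and the scene stay as the last step left them, time stands still between calls to the robot, and variables do not carry over. Pictures are saved under pics/ and viewed, and the job is handed in when it is done.

```bash
ls; mkdir -p pics; python3 - <<'E'
from plant import ctrl, imaging
import cv2, numpy as np
print(ctrl.get_state())
for c in("scene","top"):
    im=imaging.read_camera(c); cv2.imwrite(f"pics/{c}0.png",cv2.cvtColor(im,cv2.COLOR_RGB2BGR))
    print(c,imaging.camera_info(c))
E
```

```text
pics
{'time': 0.0, 'qpos': array([-1.46100414e+00,  2.87198372e-01,  1.57820960e+00, -1.09681720e-06,
        1.27861711e+00, -1.49963518e-01]), 'dq': array([ 1.30029658e-03, -1.20569532e-03,  5.48337987e-04,  2.08545945e-03,
       -3.11522878e-05,  2.52281046e-03]), 'joint_efforts': array([ 8.55677772e-04, -4.05981946e+01, -2.92626929e+01, -7.26425264e-05,
        5.89000396e-03, -7.41210783e-06]), 'eef_pos': array([ 0.17334729, -0.65166265,  0.22990774]), 'tcp_rot': array([ 9.91576967e-01,  1.29513084e-01,  2.39019898e-05, -1.21598069e-03]), 'contact_force': array([-0.15459351,  0.06384232,  0.62415938]), 'wrist_torque': array([-0.06642372, -0.00344539,  0.04751996]), 'opening': 1.002443308303727}
scene {'intrinsics': array([[485.64567778,   0.        , 258.14647653],
       [  0.        , 485.64567778, 191.03717613],
       [  0.        ,   0.        ,   1.        ]]), 'origin': array([1.77193883, 0.24489589, 0.86502997]), 'attitude': array([ 0.56791327,  0.66968726, -0.37386656, -0.29869264])}
top {'intrinsics': array([[459.6238387 ,   0.        , 261.0702689 ],
       [  0.        , 459.6238387 , 193.18777965],
       [  0.        ,   0.        ,   1.        ]]), 'origin': array([ 0.34535299, -0.01014027,  1.65504796]), 'attitude': array([ 0.71121922, -0.69828593,  0.05719121, -0.05738595])}
```

View pics/scene0.png

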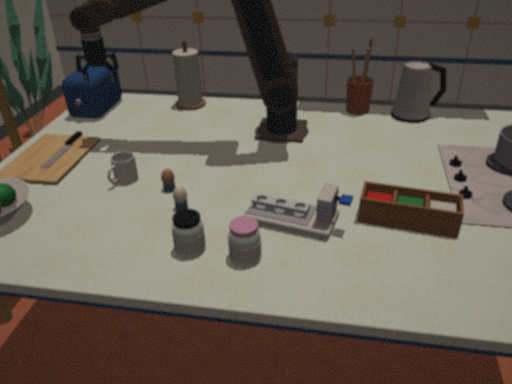

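View pics/top0.png

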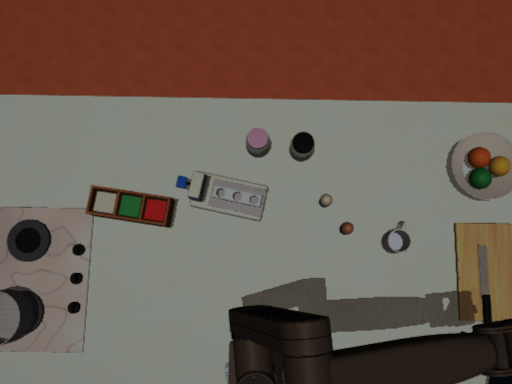

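The scene view shows the brown egg near (168,178), the white egg near (180,198) behind the black jar, and the cooker around (295,210) with its lever at (345,199). In the top view the brown egg is near (347,228), the white egg near (326,200), the wells near (221,190), (238,196) and (253,200), and the lever near (183,182).

```bash
cat > h.py <<'E'
from plant import ctrl, imaging
import cv2, numpy as np
from scipy.spatial.transform import Rotation as R
np.set_printoptions(precision=4,suppress=True)
def cam(c):
    i=imaging.camera_info(c); return np.array(i["intrinsics"]),np.array(i["origin"]),R.from_quat(i["attitude"]).as_matrix()
def ray(c,uv):
    K,o,A=cam(c); d=A@np.linalg.inv(K)@np.array([uv[0],uv[1],1.]); return o,d/np.linalg.norm(d)
def atz(c,uv,z):
    o,d=ray(c,uv); return o+d*(z-o[2])/d[2]
def proj(c,p):
    K,o,A=cam(c); q=K@(A.T@(np.asarray(p,float)-o)); return q[:2]/q[2]
def tri(u1,u2):
    M=np.zeros((3,3));b=np.zeros(3)
    for c,u in(("top",u1),("scene",u2)):
        o,d=ray(c,u);P=np.eye(3)-np.outer(d,d);M+=P;b+=P@o
    return np.linalg.solve(M,b)
def snap(c,name,box=None,s=1):
    im=imaging.read_camera(c)
    v=im if box is None else im[box[1]:box[3],box[0]:box[2]]
    v=cv2.resize(v,None,fx=s,fy=s,interpolation=cv2.INTER_CUBIC)
    cv2.imwrite(f"pics/{name}.png",cv2.cvtColor(v,cv2.COLOR_RGB2BGR)); return im
E
python3 - <<'E'
from h import *
snap("top","t1",(165,160,365,250),4);snap("scene","s1",(140,150,360,270),3.5)
for n in("egg_a_mid","egg_b_mid","cooker","lever","jar_black","jar_pink","mug","tea_box"):
  for c in("top","scene"):
    for d in imaging.silhouettes(c,n)[:3]:
        m=d["mask"];ys,xs=np.nonzero(m)
        print(n,c,round(d["p"],2),np.array(d["uv"]),m.sum(),(xs.min(),xs.max(),ys.min(),ys.max()), atz(c,d["uv"],0.055)[:2])
E
```

```text
egg_a_mid scene 0.45 [169.  177.2] 177 (np.int64(161), np.int64(174), np.int64(169), np.int64(184)) [ 0.4981 -0.2981]
egg_b_mid scene 0.59 [180.9 193.8] 213 (np.int64(173), np.int64(187), np.int64(186), np.int64(203)) [ 0.5878 -0.2289]
cooker top 0.82 [222.3 198. ] 2894 (np.int64(176), np.int64(267), np.int64(172), np.int64(220)) [0.5875 0.1289]
cooker scene 0.77 [301.9 213.5] 3309 (np.int64(244), np.int64(353), np.int64(184), np.int64(239)) [0.6387 0.1486]
cooker scene 0.48 [184.2 238.2] 1436 (np.int64(172), np.int64(205), np.int64(209), np.int64(259)) [ 0.7975 -0.1524]
lever top 0.6 [182.7 180.8] 122 (np.int64(176), np.int64(189), np.int64(176), np.int64(188)) [0.6465 0.2711]
lever scene 0.72 [345.2 198.5] 168 (np.int64(334), np.int64(353), np.int64(194), np.int64(206)) [0.5437 0.2682]
jar_black top 0.57 [300.8 145.1] 584 (np.int64(290), np.int64(314), np.int64(132), np.int64(161)) [ 0.7847 -0.1467]
jar_black scene 0.79 [187.7 234.9] 1453 (np.int64(172), np.int64(205), np.int64(209), np.int64(259)) [ 0.7822 -0.1473]
jar_black scene 0.19 [168.6 178.3] 162 (np.int64(161), np.int64(17
[... 256 characters left out ...]
64(268)) [0.7851 0.0102]
mug top 0.59 [397.3 239.2] 617 (np.int64(382), np.int64(411), np.int64(222), np.int64(253)) [ 0.4541 -0.4831]
mug scene 0.85 [121.9 170.2] 796 (np.int64(108), np.int64(137), np.int64(152), np.int64(185)) [ 0.4763 -0.4705]
tea_box top 0.9 [131.3 206.8] 2620 (np.int64(86), np.int64(175), np.int64(185), np.int64(227)) [0.5504 0.4471]
tea_box top 0.68 [219.5 196.5] 2922 (np.int64(176), np.int64(267), np.int64(171), np.int64(221)) [0.5927 0.1389]
tea_box scene 0.7 [412.9 208.2] 4537 (np.int64(358), np.int64(463), np.int64(182), np.int64(239)) [0.5671 0.4612]
tea_box scene 0.67 [169.4 179.5] 173 (np.int64(161), np.int64(174), np.int64(169), np.int64(184)) [ 0.5117 -0.2921]
```

View pics/t1.png

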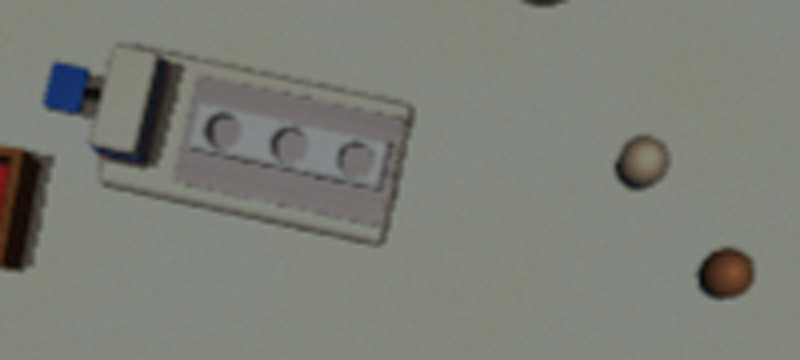

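View pics/s1.png

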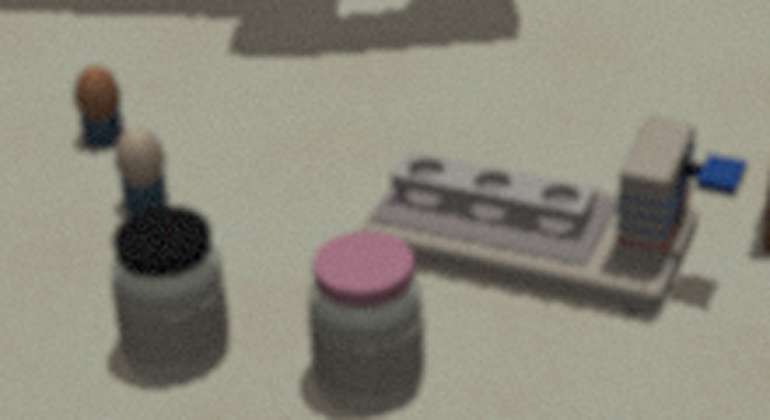

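```bash
cat > fit.py <<'E'
from h import *
from scipy.optimize import least_squares
# average frames
ims={}
for c in("top","scene"):
    ims[c]=np.mean([imaging.read_camera(c).astype(float) for _ in range(4)],0)
    np.save(f"{c}_avg.npy",ims[c])
rough={"a":(.49,-.305),"b":(.585,-.235)}
# egg surface: lower half-ellipsoid 22 up, upper 34
th=np.linspace(0,2*np.pi,40);ph=np.linspace(-np.pi/2,np.pi/2,41)
S=np.array([[22*np.cos(p)*np.cos(t),22*np.cos(p)*np.sin(t),(34 if p>0 else 22)*np.sin(p)] for p in ph for t in th])/1000
def model(c,xy,zg=.046):
    K,o,A=cam(c);P=S+np.array([xy[0],xy[1],zg]);q=(P-o)@A@K.T;q=q[:,:2]/q[:,2:]
    h=cv2.convexHull(q.astype(np.float32));M=cv2.moments(h);return np.array([M['m10']/M['m00'],M['m01']/M['m00']]),h
for n,xy in rough.items():
    for c in("top","scene"):
        ctr,h=model(c,xy);x,y=np.round(ctr).astype(int)
        w=ims[c][y-14:y+15,x-14:x+15]
        d=w[...,0]-w[...,2]
        print(n,c,ctr,(x,y)); print(d.astype(int)[::1,::1][5:24,4:25] if c=="top" else '')
E
python3 fit.py
```

```text
a top [345.4858 228.1135] (np.int64(345), np.int64(228))
[[ 4  2  2  1  1  1  1  2  3  3  4  5  4  5  6  4  2  4  5  6  6]
 [ 3  4  5  2  2  0  0  3  6  5  2  2  3  5  6  6  4  4  5  6  7]
 [ 4  5  4  4  2  1  2  5  7  6  4  5  7  7  7  8  8  7  5  7  7]
 [ 4  3  2  3  4  3  3  4  8  8 13 19 22 18 12  8  9  9  7  7  8]
 [ 0  1  3  4  4  4  4  7 19 27 32 36 39 39 39 23 13 10  7  7  8]
 [ 0  3  3  2  2  2  4 18 29 35 40 46 49 50 49 46 32 17  9  5  6]
 [ 0  3  3  1  1  0  6 23 34 41 48 53 57 59 58 54 46 28 12  6  6]
 [ 1  3  3  1 -1 -2 15 31 38 46 53 58 63 65 64 60 53 36 14  6  7]
 [ 2  4  4  2  0  0 20 33 40 48 55 61 66 68 68 64 57 47 18  7  7]
 [ 2  4  4  2 -1  0 20 33 41 49 55 62 66 68 69 64 57 47 19  7  6]
 [ 3  4  2  2  0 -3 16 32 40 47 53 60 63 66 65 61 55 44 16  5  6]
 [ 4  4  2  3  1 -6 14 30 37 45 50 55 59 61 59 56 50 32 11  4  5]
 [ 3  3  2  2  0 -7  7 25 33 40 46 50 53 53 53 50 40 18  5  5  7]
 [ 2  2  1  2  1 -3 -4  9 26 34 39 43 46 46 44 37 21 10  7  6  7]
 [ 3  3  1  0  1  0 -3 -4  8 23 26 32 34 32 24 15  9  7  8  7  7]
 [ 4  3  1  1  1  2  1 -2 -2  0  2  9 13 13  8  4  5 
[... 942 characters left out ...]
 19 23 27 30 29 28 27 29 29 26 19  9  5  5  6]
 [ 4  4  5  2 -5  7 17 21 24 27 29 30 30 29 27 23 15  7  4  4  5]
 [ 5  5  5  3 -3  3 13 18 21 24 26 27 27 27 23 18  8  6  6  6  7]
 [ 5  3  3  4  1 -5  3 12 17 21 22 23 22 21 16  9  6  6  4  6  8]
 [ 4  5  4  4  5  0 -7 -2  6 14 15 15 15 13  9  4  4  5  3  6  8]
 [ 6  9  7  4  6  4  0 -2 -5 -2  2  3  7  8  6  2  2  3  3  4  6]
 [ 7  9  7  5  5  6  7  4  0 -1  0  5  9  8  7  5  3  3  4  4  5]
 [ 6  8  6  5  6  6  8  9  6  4  4  6  7  5  5  4  5  3  2  4  5]
 [ 3  5  5  7  6  6  6  6  6  5  4  6  5  3  3  3  4  3  3  4  4]
 [ 3  4  7  7  6  5  4  4  5  4  5  7  7  6  5  3  3  4  5  3  3]]
b scene [179.4427 194.3311] (np.int64(179), np.int64(194))
```

```bash
cat > fit2.py <<'E'
import io,contextlib
from h import *
from scipy.optimize import least_squares
ims={c:np.load(f"{c}_avg.npy") for c in("top","scene")}
th=np.linspace(0,2*np.pi,40);ph=np.linspace(-np.pi/2,np.pi/2,41)
S=np.array([[22*np.cos(p)*np.cos(t),22*np.cos(p)*np.sin(t),(34 if p>0 else 22)*np.sin(p)] for p in ph for t in th])/1000
def model(c,xy,zg=.046):
    K,o,A=cam(c);P=S+np.array([xy[0],xy[1],zg]);q=(P-o)@A@K.T;q=q[:,:2]/q[:,2:]
    h=cv2.convexHull(q.astype(np.float32));M=cv2.moments(h);return np.array([M['m10']/M['m00'],M['m01']/M['m00']]),M['m00']
def eggfit(n,xy,zg=.046,ims=ims):
    obs={}
    for c in("top","scene"):
        ctr,_=model(c,xy,zg);x,y=np.round(ctr).astype(int)
        w=ims[c][y-14:y+15,x-14:x+15];d=w[...,0]-w[...,2]-(6 if n=='b' else 0)
        t={"a":20,"b":6}[n]
        m=(d>t).astype(np.uint8)
        m=cv2.morphologyEx(m,cv2.MORPH_CLOSE,np.ones((5,5)))
        k,l,st,ce=cv2.connectedComponentsWithStats(m)
        i=1+np.argmax(st[1:,4]);o=ce[i]+[x-14,y-14];obs[c]=o
        print(n,c,"obs",o,"area",st[i,4],"model area",model(c,xy,zg)[1])
    for cs in(("top",),("scene",),("top","scene")):
        r=least_squares(lambda p:np.concatenate([model(c,p,zg)[0]-obs[c] for c in cs]),xy)
        print(cs,r.x,r.fun)
    return r.x
if __name__=="__main__":
    eggfit("a",(.49,-.305));eggfit("b",(.585,-.235))
E
python3 fit2.py
```

```text
a top obs [346.8182 227.8636] area 110 model area 127.70595933194272
a scene obs [169.9095 175.0948] area 232 model area 175.47483945719432
('top',) [ 0.491  -0.3097] [-0.  0.]
('scene',) [ 0.4781 -0.3023] [-0. -0.]
('top', 'scene') [ 0.4865 -0.3046] [-1.4434  1.2443 -1.4923  1.2604]
b top obs [325.8818 199.6182] area 110 model area 124.0967937221285
b scene obs [179.8042 193.1091] area 669 model area 194.91384329844732
('top',) [ 0.5896 -0.2368] [ 0. -0.]
('scene',) [ 0.5782 -0.236 ] [-0. -0.]
('top', 'scene') [ 0.5852 -0.2354] [-0.3867  1.2331 -0.5168  1.242 ]
```

```bash
python3 - <<'E'
from fit2 import *
top={"a":(346.82,227.86),"b":(325.88,199.62)}
for n,xy in(("a",(.49,-.305)),("b",(.585,-.235))):
    d=imaging.silhouettes("scene",f"egg_{n}_mid")
    for e in d[:2]:
        ys,xs=np.nonzero(e["mask"]);o=np.array([xs.mean(),ys.mean()])
        print(n,e["p"],o,len(xs), least_squares(lambda p:model("scene",p)[0]-o,xy).x)
        r=least_squares(lambda p:np.concatenate([model("top",p)[0]-top[n],model("scene",p)[0]-o]),xy);print(r.x,r.fun)
        r=least_squares(lambda p:np.concatenate([model("top",p[:2],p[2])[0]-top[n],model("scene",p[:2],p[2])[0]-o]),xy+(.046,));print("3d",r.x,r.fun)
E
```

```text
a 0.65 [167.5132 176.9803] 152 [ 0.4907 -0.3062]
[ 0.4908 -0.3076] [-0.5799  0.0301 -0.4289 -0.0134]
3d [ 0.4903 -0.3081  0.0457] [-0.4687  0.1968 -0.4886 -0.0384]
a 0.21 [300.4041 212.8935] 3306 [0.63   0.1434]
[ 0.4868 -0.0544] [-72.9321  -0.135  -57.1893 -30.9467]
3d [ 0.4479 -0.0882 -0.1553] [-65.9185  14.429  -62.0416  11.5935]
b 0.75 [179.6176 195.1471] 204 [ 0.5893 -0.233 ]
[ 0.5885 -0.2352] [-0.4692  0.2931 -0.5792 -0.198 ]
3d [ 0.5888 -0.2346  0.0463] [-0.6051  0.1933 -0.4596 -0.1999]
```

```bash
cat > cook.py <<'E'
from fit2 import *
def u(c,x,y):
    ox,oy,s={"top":(165,160,4),"scene":(140,150,3.5)}[c]
    return np.array([(x+.5)/s-.5+ox,(y+.5)/s-.5+oy])
F=[("top",(0,.04,.06),(223,131)),("top",(0,-.02,.06),(289.5,146)),("top",(0,-.08,.06),(356.5,160)),
("top",(0,.172,.115),(67,87)),("top",(.045,.10,.125),(159,54)),("top",(-.045,.10,.125),(139,152)),
("scene",(0,.04,.06),(561,194)),("scene",(0,-.02,.06),(494,180)),("scene",(0,-.08,.06),(428,166)),
("scene",(0,.172,.115),(723,172)),]
def W(p,l):
    c,s=np.cos(p[2]),np.sin(p[2]);return np.array([p[0]+c*l[0]-s*l[1],p[1]+s*l[0]+c*l[1],l[2]])
def res(p,cs):return np.concatenate([proj(c,W(p,l))-u(c,*q) for c,l,q in F if c in cs])
def box(x0,x1,y0,y1,z):return [(x0,y0,z),(x1,y0,z),(x1,y1,z),(x0,y1,z)]
loops=[box(-.065,.065,-.12,.142,.03),box(-.02,.02,-.105,.065,.06),box(-.045,.045,.1,.14,.125),box(-.02,.02,.156,.188,.115)]
t=np.linspace(0,6.28,30)
loops+=[[(.0155*np.cos(a),y+.0155*np.sin(a),.06) for a in t] for y in(-.08,-.02,.04)]
if __name__=="__main__":
    for cs in(("top",),("scene",),("top","scene")):
        r=least_squares(lambda p:res(p,cs),(.6,.1,.2),loss="soft_l1");print(cs,r.x);print(res(r.x,cs).reshape(-1,2).round(1).tolist())
    p=r.x
    for n,y in(("w0",-.08),("w1",-.02),("w2",.04),("lev",.172)):print(n,W(p,(0,y,.06)))
    for c,b,s in(("top",(165,160,365,250),4),("scene",(240,180,360,250),6)):
        v=cv2.resize(ims[c][b[1]:b[3],b[0]:b[2]].clip(0,255).astype(np.uint8),None,fx=s,fy=s,interpolation=cv2.INTER_CUBIC)[...,::-1].copy()
        v=cv2.convertScaleAbs(v,alpha=1.5)
        for L in loops:
            q=np.array([(proj(c,W(p,l))-np.array(b[:2])+.5)*s-.5 for l in L]);cv2.polylines(v,[np.round(q).astype(np.int32)],True,(0,255,0),1)
        cv2.imwrite(f"pics/ov_{c}.png",v)
E
python3 cook.py
```

```text
('top',) [ 0.5989  0.0962 -0.199 ]
[[0.1, -0.0], [0.1, -0.2], [0.1, -0.0], [0.1, 0.1], [0.3, -0.4], [-0.9, 0.6]]
('scene',) [ 0.5963  0.1007 -0.2256]
[[0.1, 0.2], [0.0, 0.1], [0.2, 0.0], [-0.3, -0.2]]
('top', 'scene') [ 0.5979  0.0985 -0.2106]
[[-0.5, 0.1], [-0.5, 0.2], [-0.7, 0.5], [-0.5, -0.2], [-0.1, -0.4], [-1.7, 0.6], [-0.6, 0.3], [-0.8, 0.3], [-0.8, 0.5], [-0.9, -0.5]]
w0 [0.5811 0.0202 0.06  ]
w1 [0.5937 0.0789 0.06  ]
w2 [0.6062 0.1376 0.06  ]
lev [0.6338 0.2667 0.06  ]
```

View pics/ov_top.png

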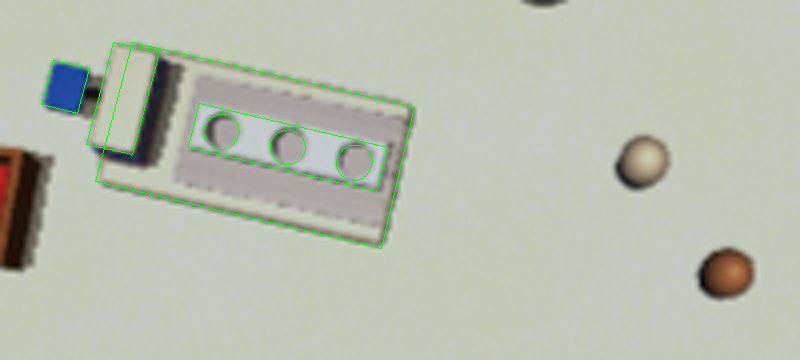

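View pics/ov_scene.png

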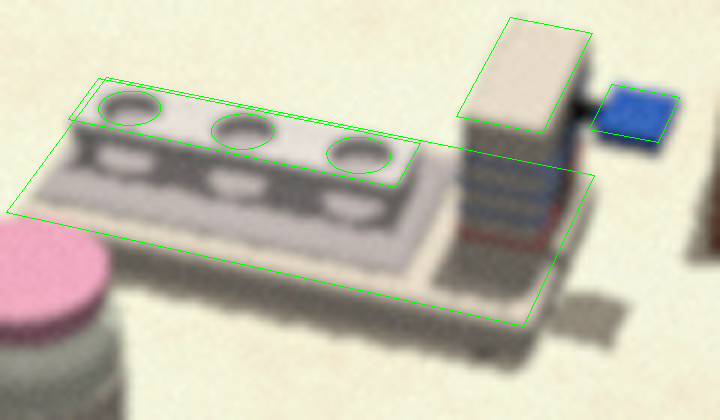

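```bash
cat > go.py <<'E'
import sys
from h import *
s=ctrl.get_state();q=R.from_quat(s["tcp_rot"]);M=q.as_matrix()
phi=np.arctan2(M[1,0],M[0,0])
T={"a":(.491,-.3075),"b":(.589,-.235),"w0":(.5811,.0202),"w1":(.5937,.0789),"w2":(.6062,.1376),"lev":(.6338,.2667)}
t=T.get(sys.argv[1]);  z=float(sys.argv[2])
t=np.array([*(t if t else s["eef_pos"][:2]),z])
d=t-s["eef_pos"]
print("t",s["time"],"pos",s["eef_pos"],"phi",phi,"open",s["opening"],"F",s["contact_force"])
print("delta world",d,"-> rows xyz",(M.T@d/.025).round(2),"turn",round(np.degrees(phi-(np.pi/2-.2106))/5,2))
E
python3 go.py b 0.13
```

```text
t 1.5 pos [ 0.1734 -0.6523  0.2313] phi 0.2598120881250914 open 0.9993191364397783 F [ 0.2796 -1.068  -0.7537]
delta world [ 0.4156  0.4173 -0.1013] -> rows xyz [ 20.35 -11.86   4.05] turn -12.61
```

```bash
python3 -m creep '[20.35,-11.85,0,-12.6, 20.35,-11.85,0,-12.6, 20.35,-11.85,0,-12.6, 20.35,-11.85,0,-12.6, 20.35,-11.85,0,-12.6, 20.35,-11.85,0,-12.6, 20.35,-11.85,0,-12.6, 20.35,-11.85,0,-12.6, 20.35,-11.85,0,-12.6, 20.35,-11.85,0,-12.6, 20.35,-11.85,0,-12.6, 20.35,-11.85,0,-12.6, 20.35,-11.85,0,-12.6, 20.35,-11.85,0,-12.6, 20.35,-11.85,4,-12.6, 20.35,-11.85,4,-12.6, 20.35,-11.85,4,-12.6, 20.35,-11.85,4,-12.6, 20.35,-11.85,4,-12.6, 20.35,-11.85,4,-12.6]' 0 30; python3 go.py b 0.023; python3 - <<'E'
from h import *
snap("top","t2",(265,140,425,260),5);snap("scene","s2",(110,100,270,220),5)
E
```

```text
time: 3.17
eef_pos: [0.5902, -0.2363, 0.1336]
tcp_rot: [0.778, 0.628, 0.001, 0.002]
contact_force: [-0.2, -0.9, 0.6]
opening: 0.995
t 3.1667 pos [ 0.5902 -0.2363  0.1336] phi 1.3590943500526824 open 0.9949909244573881 F [-0.197  -0.9196  0.6414]
delta world [-0.0012  0.0013 -0.1106] -> rows xyz [ 0.05 -0.07  4.42] turn -0.01
```

View pics/t2.png

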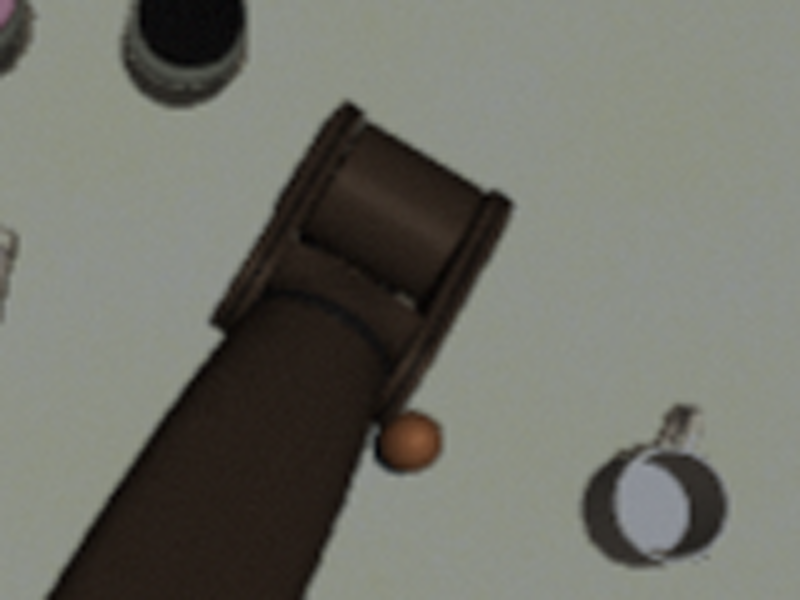

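View pics/s2.png

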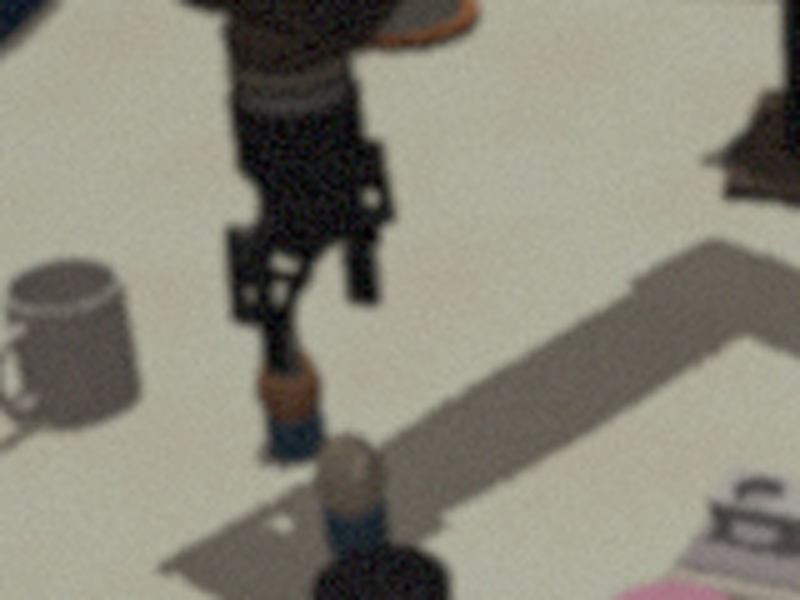

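The top view has the arm over the white egg, with the brown egg clear at about (347,228). In the scene view the open fingertips are at about (166,173) and (183,160), above the white egg at (180,195). I'll check that against the projection.

```bash
python3 - <<'E'
from h import *
p=ctrl.get_state()["eef_pos"];j=np.array([.978,-.209,0])
for z in(0,.01,.013):
  print(z,proj("scene",p+j*.05+[0,0,z]),proj("scene",p-j*.05+[0,0,z]))
E
```

```text
0 [166.4111 180.012 ] [183.5368 163.9343]
0.01 [165.9719 177.0638] [183.1832 161.081 ]
0.013 [165.8395 176.1749] [183.0766 160.221 ]
```

```bash
python3 -m creep '[0.05,-0.05,1,0, 0.05,-0.05,2,0, 0.05,-0.05,2.8,0, 0.05,-0.05,3.4,0, 0.05,-0.05,3.8,0, 0.05,-0.05,4.1,0, 0.05,-0.05,4.3,0, 0.05,-0.05,4.3,0, 0.05,-0.05,4.3,0]' 0 30; python3 go.py b 0.023
```

```text
time: 4.02
eef_pos: [0.5887, -0.2343, 0.0248]
tcp_rot: [0.778, 0.629, 0.0, 0.001]
contact_force: [0.2, 0.5, -0.1]
opening: 0.998
t 4.0167 pos [ 0.5887 -0.2343  0.0248] phi 1.3592526490588437 open 0.9980092070718991 F [ 0.1703  0.4896 -0.0504]
delta world [ 0.0003 -0.0007 -0.0018] -> rows xyz [-0.03  0.02  0.07] turn -0.01
```

```bash
python3 -m creep '[0,0,0,0, 0,0,0,0, 0,0,0,0, 0,0,0,0, 0,0,0,0, 0,0,0,0, 0,0,0,0, 0,0,0,0]' 255 25; python3 -m creep '[0,0,0,0, 0,0,0,0, 0,0,0,0]'; python3 - <<'E'
from h import *
snap("scene","s3",(110,100,270,220),5)
E
```

```text
time: 4.68
eef_pos: [0.5884, -0.2341, 0.0246]
tcp_rot: [0.778, 0.629, 0.0, 0.0]
contact_force: [-0.3, 0.8, 5.4]
opening: 0.495
time: 4.93
eef_pos: [0.5884, -0.234, 0.0245]
tcp_rot: [0.778, 0.629, 0.0, 0.0]
contact_force: [0.2, 0.8, 5.7]
opening: 0.492
```

View pics/s3.png

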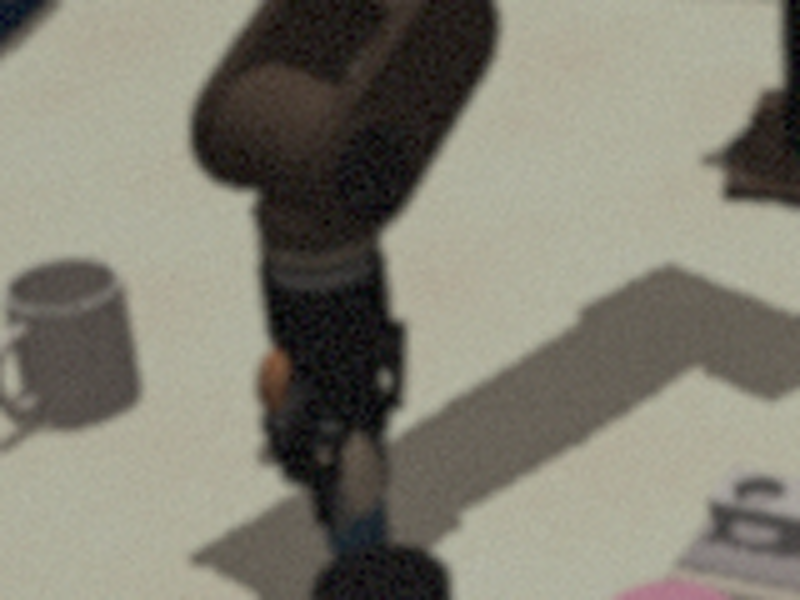

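```bash
python3 - <<'E'
from h import *
p=ctrl.get_state()["eef_pos"];j=np.array([.978,-.209,0]);k=np.array([.209,.978,0])
f=lambda q:(proj("scene",q)-[110,100]+.5)*5
print("egg",f([.589,-.235,.046]),f([.589,-.235,.08]))
for s in(.022,.036):
  for w in(-.011,.011):
    print(s,w,[f(p+j*s+k*w+[0,0,z]).round() for z in(.0,.02,.04)])
print(imaging.silhouettes("scene","egg_b_mid")[0]["uv"])
E
```

```text
egg [348.6324 483.9808] [342.3414 437.4045]
0.022 -0.011 [array([321., 528.]), array([317., 501.]), array([313., 474.])]
0.022 0.011 [array([352., 535.]), array([348., 508.]), array([345., 480.])]
0.036 -0.011 [array([309., 540.]), array([305., 513.]), array([301., 485.])]
0.036 0.011 [array([340., 547.]), array([337., 520.]), array([333., 492.])]Traceback (most recent call last):
  File "<stdin>", line 8, in <module>
IndexError: list index out of range
```

```bash
python3 -m creep '[0,0,-0.2,0, 0,0,-0.5,0, 0,0,-1,0, 0,0,-1.6,0, 0,0,-2.4,0, 0,0,-3.2,0, 0,0,-4,0, 0,0,-4,0, 0,0,-4,0]'; python3 go.py w1 0.125; python3 - <<'E'
from h import *
snap("scene","s4",(110,100,270,220),5)
E
```

```text
time: 5.78
eef_pos: [0.589, -0.2344, 0.1258]
tcp_rot: [0.778, 0.629, 0.001, 0.002]
contact_force: [-0.6, -0.8, -1.2]
opening: 0.494
t 5.7833 pos [ 0.589  -0.2344  0.1258] phi 1.3593557135174466 open 0.49367375525499846 F [-0.5932 -0.7791 -1.1946]
delta world [ 0.0047  0.3133 -0.0008] -> rows xyz [12.29 -2.45  0.01] turn -0.01
```

View pics/s4.png

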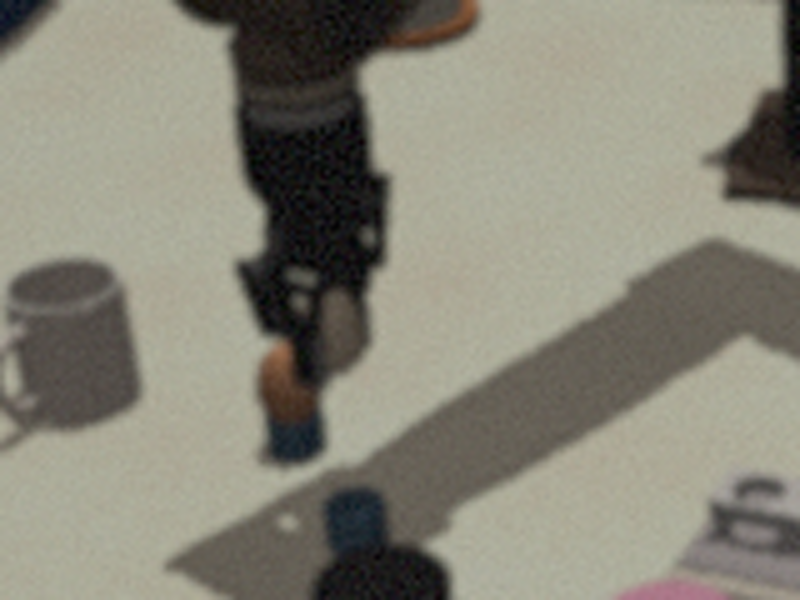

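```bash
python3 -m creep '[0.4,-0.08,0,0, 1.2,-0.24,0,0, 2.4,-0.48,0,0, 3.7,-0.74,0,0, 5,-1,0,0, 6.3,-1.26,0,0, 7.6,-1.52,0,0, 8.9,-1.78,0,0, 10.1,-2.02,0,0, 11.2,-2.24,0,0, 11.9,-2.38,0,0, 12.3,-2.45,0,0, 12.3,-2.45,0,0, 12.3,-2.45,0,0, 12.3,-2.45,0,0]'; python3 go.py w1 0.056; python3 - <<'E'
from h import *
snap("scene","s5",(220,130,380,250),5)
E
```

```text
time: 7.08
eef_pos: [0.5924, 0.0788, 0.1232]
tcp_rot: [0.778, 0.628, -0.001, -0.0]
contact_force: [0.1, -0.9, -1.1]
opening: 0.493
t 7.0833 pos [0.5924 0.0788 0.1232] phi 1.358682450014437 open 0.49296135970559424 F [ 0.1435 -0.8944 -1.0896]
delta world [ 0.0013  0.0001 -0.0672] -> rows xyz [0.01 0.05 2.69] turn -0.02
```

View pics/s5.png

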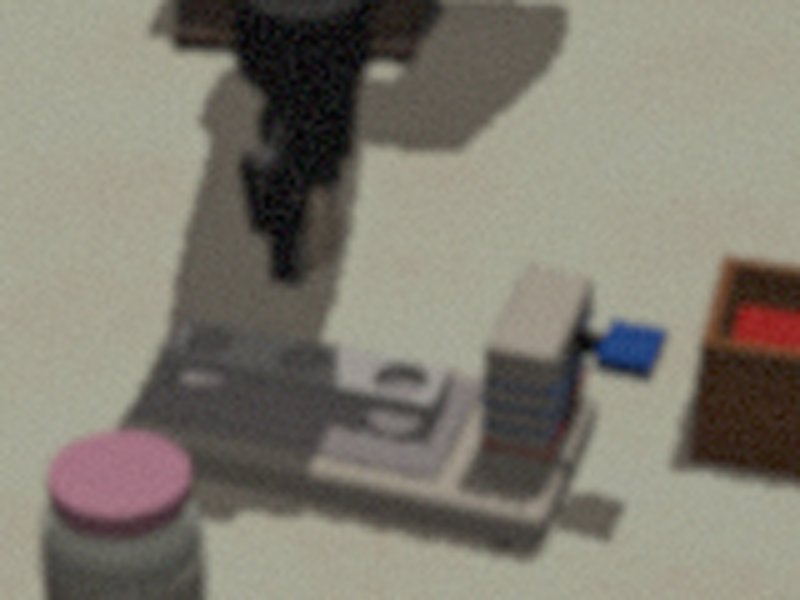

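```bash
python3 - <<'E'
from h import *
p=ctrl.get_state()["eef_pos"];j=np.array([.978,-.209,0]);k=np.array([.209,.978,0])
f=lambda q:((proj("scene",q)-[220,130]+.5)*5).round()
print("egg",f(p+[0,0,.022]),"right edge",f(p+[0,0,.022]+.022*np.array([-.3,.95,0])),"well",f([.5937,.0789,.06]))
for s in(.022,.036):
  for w in(-.011,.011):
    print(s,w,[f(p+j*s+k*w+[0,0,z]) for z in(.0,.006,.02)])
E
```

```text
egg [302. 235.] right edge [340. 231.] well [302. 360.]
0.022 -0.011 [array([271., 283.]), array([271., 274.]), array([270., 253.])]
0.022 0.011 [array([307., 290.]), array([307., 281.]), array([307., 260.])]
0.036 -0.011 [array([262., 295.]), array([262., 286.]), array([262., 265.])]
0.036 0.011 [array([298., 303.]), array([298., 294.]), array([298., 273.])]
```

```bash
python3 -m creep '[0.02,0.04,0.3,0, 0.02,0.04,0.8,0, 0.02,0.04,1.3,0, 0.02,0.04,1.7,0, 0.02,0.04,2,0, 0.02,0.04,2.25,0, 0.02,0.04,2.4,0, 0.02,0.04,2.5,0, 0.02,0.04,2.5,0, 0.02,0.04,2.5,0]'; python3 go.py w1 0.055; python3 - <<'E'
from h import *
snap("scene","s6",(220,130,380,250),5)
snap("top","t6",(165,150,325,250),5)
E
```

```text
time: 7.97
eef_pos: [0.5941, 0.08, 0.0616]
tcp_rot: [0.778, 0.629, 0.0, 0.0]
contact_force: [0.8, -0.7, 0.2]
opening: 0.494
t 7.9667 pos [0.5941 0.08   0.0616] phi 1.3594406610364398 open 0.49384413719867565 F [ 0.8466 -0.682   0.2133]
delta world [-0.0004 -0.0011 -0.0066] -> rows xyz [-0.05 -0.01  0.27] turn -0.01
```

View pics/s6.png

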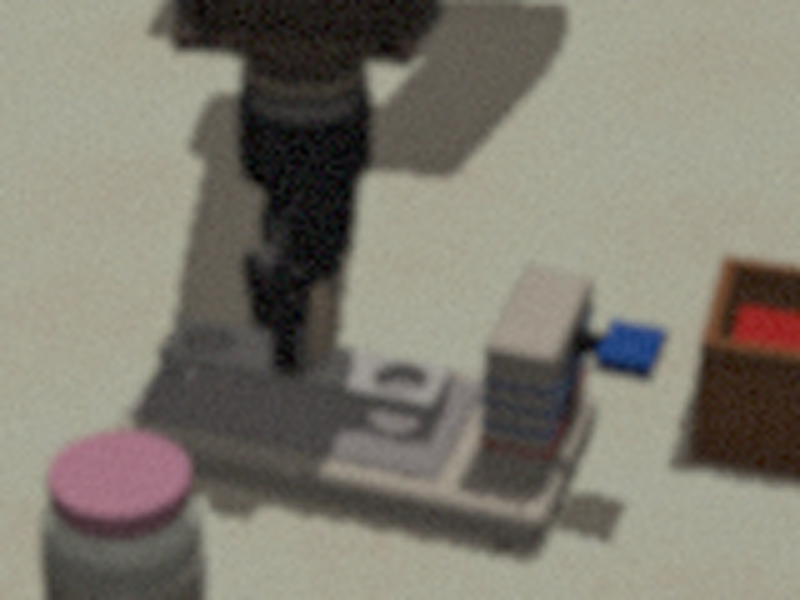

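The scene view shows the near finger at about (277,195) and the egg's right edge near (288,193), directly over the middle well. The wrist force is still close to zero, so I'll go down in small steps.

```bash
python3 -m creep '[-0.03,0,0.08,0, -0.03,0,0.16,0, -0.03,0,0.16,0]'; python3 -m creep '[0,0,0.05,0, 0,0,0.08,0, 0,0,0.08,0]';python3 go.py w1 0.054
```

```text
time: 8.32
eef_pos: [0.5935, 0.0792, 0.0571]
tcp_rot: [0.778, 0.629, -0.0, -0.0]
contact_force: [0.7, -0.7, -0.9]
opening: 0.496
time: 8.57
eef_pos: [0.5936, 0.0792, 0.0552]
tcp_rot: [0.778, 0.629, -0.0, -0.0]
contact_force: [-0.1, 0.6, -0.8]
opening: 0.492
t 8.5667 pos [0.5936 0.0792 0.0552] phi 1.3593877588187504 open 0.49211877356356964 F [-0.1161  0.5911 -0.842 ]
delta world [ 0.0001 -0.0003 -0.0012] -> rows xyz [-0.01  0.01  0.05] turn -0.01
```

```bash
python3 -m creep '[0,0,0.05,0, 0,0,0.05,0, 0,0,0.05,0]'; python3 -m creep '[0,0,0.05,0, 0,0,0.05,0, 0,0,0.05,0]'; python3 -m creep '[0,0,0.05,0, 0,0,0.05,0, 0,0,0.05,0]'
```

```text
time: 8.82
eef_pos: [0.5941, 0.0793, 0.0546]
tcp_rot: [0.778, 0.629, 0.0, 0.0]
contact_force: [0.5, 0.9, 2.4]
opening: 0.496
time: 9.07
eef_pos: [0.5945, 0.0795, 0.0542]
tcp_rot: [0.778, 0.628, 0.001, 0.0]
contact_force: [-1.1, 0.5, 5.0]
opening: 0.495
time: 9.32
eef_pos: [0.5948, 0.0797, 0.0538]
tcp_rot: [0.778, 0.628, 0.001, 0.0]
contact_force: [-2.7, 0.7, 9.3]
opening: 0.493
```

```bash
python3 -m creep '[0,0,-0.05,0, 0,0,-0.05,0, 0,0,-0.05,0, 0,0,-0.05,0, 0,0,-0.05,0, 0,0,-0.05,0]' 60;  python3 -m creep '[0,0,-0.3,0, 0,0,-0.8,0, 0,0,-1.5,0, 0,0,-2.5,0, 0,0,-3.5,0, 0,0,-3.5,0]' 0; python3 go.py a 0.14;  python3 - <<'E'
from h import *
snap("scene","s7",(220,130,380,250),5)
E
```

```text
time: 9.82
eef_pos: [0.5933, 0.0791, 0.0524]
tcp_rot: [0.778, 0.629, -0.0, -0.0]
contact_force: [-0.0, -0.2, 0.6]
opening: 0.764
time: 10.32
eef_pos: [0.5977, 0.0792, 0.1482]
tcp_rot: [0.778, 0.629, 0.005, 0.004]
contact_force: [0.9, 0.2, 0.8]
opening: 0.998
t 10.3167 pos [0.5977 0.0792 0.1482] phi 1.3595320434026066 open 0.9976057871660604 F [0.9041 0.1603 0.7859]
delta world [-0.1067 -0.3867 -0.0082] -> rows xyz [-16.02  -0.94   0.28] turn -0.01
```

View pics/s7.png

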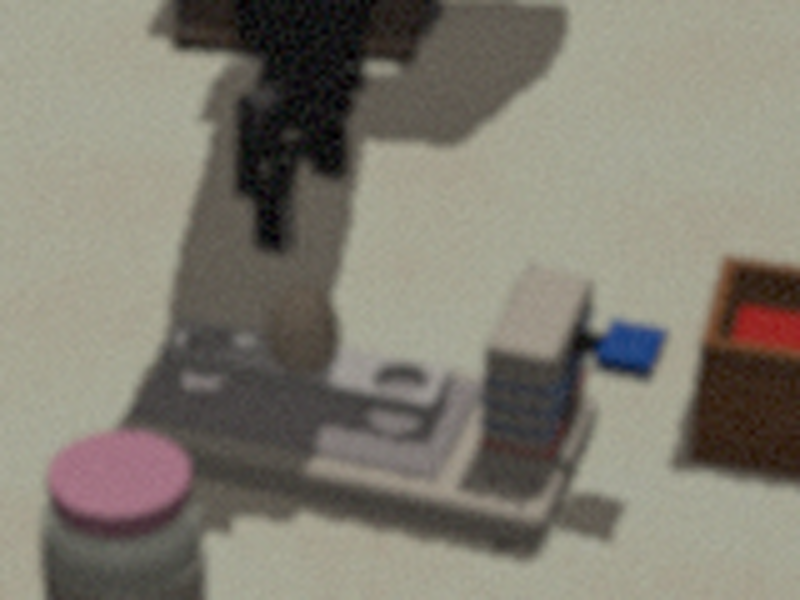

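The white egg stands upright in the middle well, at about (281,196) in the scene view. Next is the brown egg.

```bash
python3 -m creep '[-1,-0.05,0,0, -2.4,-0.15,0,0, -4,-0.25,0,0, -5.6,-0.35,0,0, -7.2,-0.45,0,0, -8.8,-0.55,0,0, -10.4,-0.65,0,0, -12,-0.7,0,0, -13.6,-0.75,0,0, -15,-0.8,0,0, -16,-0.85,0,0, -16,-0.85,0,0, -16,-0.85,0,0, -16,-0.85,0,0]'; python3 go.py a 0.023; python3 - <<'E'
from h import *
snap("scene","s8",(110,100,270,220),5);snap("top","t8",(165,150,325,250),5)
E
```

```text
time: 11.53
eef_pos: [0.4886, -0.3067, 0.1397]
tcp_rot: [0.778, 0.628, 0.0, -0.001]
contact_force: [-1.0, 1.0, -0.3]
opening: 1.001
t 11.5333 pos [ 0.4886 -0.3067  0.1397] phi 1.3591577980652778 open 1.000552494344044 F [-0.9682  1.0412 -0.3343]
delta world [ 0.0024 -0.0008 -0.1167] -> rows xyz [-0.02  0.11  4.67] turn -0.01
```

View pics/s8.png

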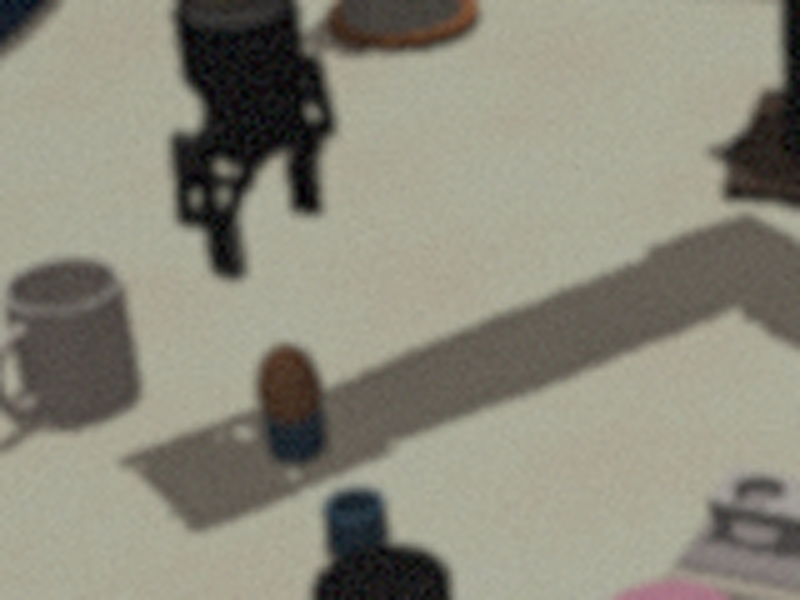

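View pics/t8.png

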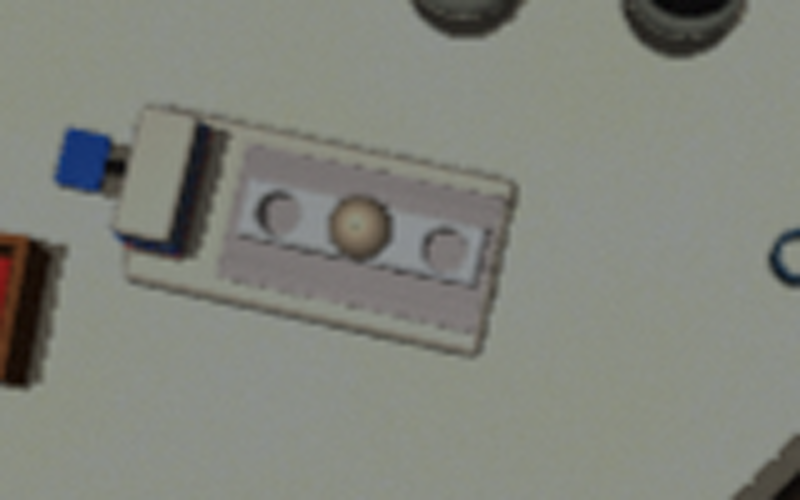

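The top view shows the white egg centred in the middle well at about (237,195). In the scene view the brown egg is untouched at (168,177), with the open jaws above it. Lowering now.

```bash
python3 -m creep '[0,0.08,1,0, 0,0.08,2,0, 0,0.08,3,0, 0,0.08,3.7,0, 0,0.08,4.1,0, 0,0.08,4.4,0, 0,0.08,4.6,0, 0,0.08,4.6,0, 0,0.08,4.6,0]' 0; python3 go.py a 0.023;python3 -m creep '[0,0,0,0, 0,0,0,0, 0,0,0,0, 0,0,0,0, 0,0,0,0, 0,0,0,0, 0,0,0,0, 0,0,0,0, 0,0,0,0, 0,0,0,0]' 255 25; python3 - <<'E'
from h import *
snap("scene","s9",(110,100,270,220),5)
E
```

```text
time: 12.38
eef_pos: [0.4915, -0.3081, 0.0262]
tcp_rot: [0.778, 0.629, 0.0, 0.001]
contact_force: [-0.6, -0.5, 0.7]
opening: 1.003
t 12.3833 pos [ 0.4915 -0.3081  0.0262] phi 1.359684171543736 open 1.0028037376238388 F [-0.5569 -0.4842  0.6721]
delta world [-0.0005  0.0006 -0.0032] -> rows xyz [ 0.02 -0.02  0.13] turn -0.01
time: 13.22
eef_pos: [0.4912, -0.3083, 0.0264]
tcp_rot: [0.778, 0.629, 0.0, 0.001]
contact_force: [-1.9, 0.5, 6.1]
opening: 0.494
```

View pics/s9.png

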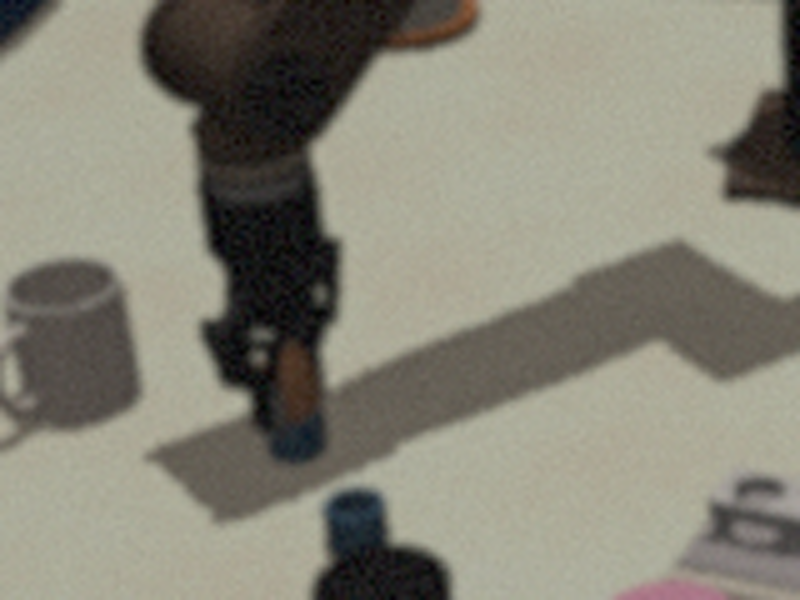

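The brown egg at about (169,177) is held between the fingers, opening 0.494, the same as the first egg. Lifting and moving to well0.

```bash
python3 -m creep '[0,0,-0.2,0, 0,0,-0.5,0, 0,0,-1,0, 0,0,-1.6,0, 0,0,-2.4,0, 0,0,-3.2,0, 0,0,-4,0, 0,0,-4,0, 0,0,-4,0]'; python3 go.py w0 0.13; python3 - <<'E'
from h import *
snap("scene","s10",(110,100,270,220),5)
E
```

```text
time: 14.02
eef_pos: [0.4917, -0.3086, 0.1272]
tcp_rot: [0.778, 0.629, 0.0, 0.002]
contact_force: [0.4, 0.5, -1.3]
opening: 0.497
t 14.0167 pos [ 0.4917 -0.3086  0.1272] phi 1.359357921473914 open 0.49745930978168834 F [ 0.3539  0.5454 -1.2783]
delta world [0.0894 0.3288 0.0028] -> rows xyz [13.61  0.74 -0.14] turn -0.01
```

View pics/s10.png

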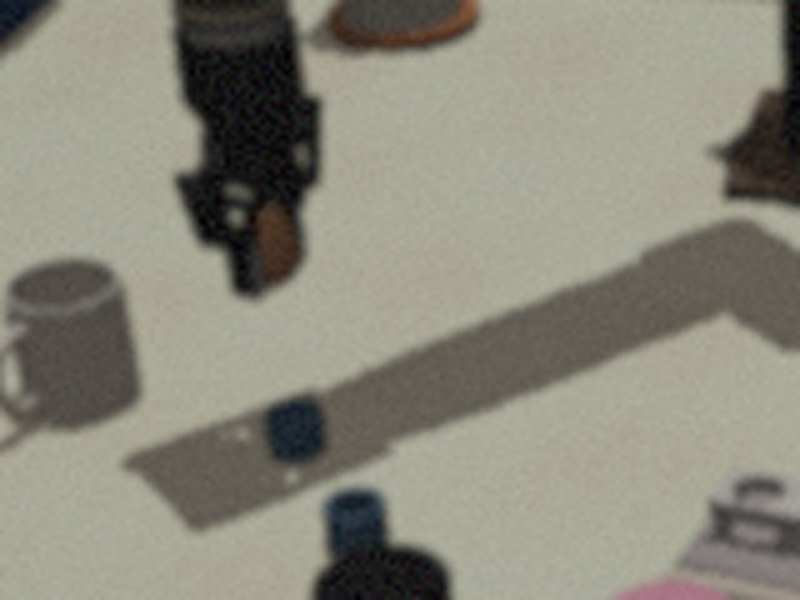

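The brown egg is off its cup and still upright in the jaws, at about (165,149).

```bash
python3 -m creep '[0.4,0.02,0,0, 1.2,0.06,0,0, 2.4,0.12,0,0, 3.8,0.2,0,0, 5.2,0.27,0,0, 6.6,0.34,0,0, 8,0.41,0,0, 9.4,0.48,0,0, 10.8,0.56,0,0, 12,0.63,0,0, 12.9,0.68,0,0, 13.4,0.71,0,0, 13.6,0.72,0,0, 13.6,0.72,0,0, 13.6,0.72,0,0]'; python3 go.py w0 0.065; python3 - <<'E'
from h import *
snap("scene","s11",(220,130,380,250),5)
E
```

```text
time: 15.32
eef_pos: [0.5793, 0.0203, 0.1246]
tcp_rot: [0.778, 0.628, -0.001, -0.0]
contact_force: [0.2, -0.2, -0.6]
opening: 0.495
t 15.3167 pos [0.5793 0.0203 0.1246] phi 1.359155828842664 open 0.49527020964823454 F [ 0.2295 -0.1563 -0.5875]
delta world [ 0.0018 -0.0001 -0.0596] -> rows xyz [0.01 0.07 2.38] turn -0.01
```

View pics/s11.png

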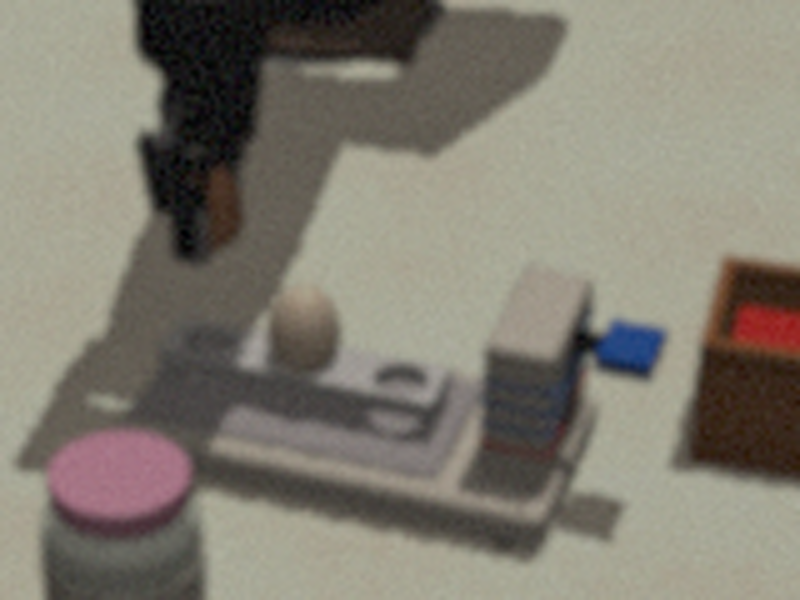

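The white egg still stands upright in the middle well at about (281,195), and the brown egg hangs at about (264,171) above well0 at (260,198).

```bash
python3 -m creep '[-0.01,0.03,0.3,0, -0.02,0.03,0.8,0, -0.02,0.03,1.3,0, -0.02,0.03,1.7,0, -0.02,0.03,2,0, -0.02,0.03,2.2,0, -0.02,0.03,2.35,0, -0.02,0.03,2.45,0, -0.02,0.03,2.45,0, -0.02,0.03,2.45,0]'; python3 go.py w0 0.057
```

```text
time: 16.2
eef_pos: [0.5807, 0.0202, 0.0644]
tcp_rot: [0.778, 0.629, 0.0, 0.0]
contact_force: [0.6, -0.4, -0.1]
opening: 0.49
t 16.2 pos [0.5807 0.0202 0.0644] phi 1.3594611882879766 open 0.4904554313344153 F [ 0.6389 -0.3756 -0.0884]
delta world [ 0.0004  0.     -0.0074] -> rows xyz [0.   0.01 0.3 ] turn -0.01
```

```bash
python3 -m creep '[0,0,0.1,0, 0,0,0.2,0, 0,0,0.2,0]'; python3 -m creep '[0,0,0.05,0, 0,0,0.08,0, 0,0,0.08,0]';python3 -m creep '[0,0,0.05,0, 0,0,0.05,0, 0,0,0.05,0]'
```

```text
time: 16.45
eef_pos: [0.5802, 0.0202, 0.0588]
tcp_rot: [0.778, 0.629, -0.0, -0.0]
contact_force: [0.1, 0.3, 0.5]
opening: 0.496
time: 16.7
eef_pos: [0.5807, 0.0202, 0.0581]
tcp_rot: [0.778, 0.629, -0.0, 0.0]
contact_force: [-2.6, 0.5, 5.1]
opening: 0.497
time: 16.95
eef_pos: [0.5809, 0.0201, 0.0578]
tcp_rot: [0.778, 0.629, 0.0, 0.0]
contact_force: [-4.4, 0.4, 9.3]
opening: 0.495
```

```bash
python3 -m creep '[0,-0.03,-0.05,0, 0,-0.06,-0.05,0, 0,-0.06,-0.05,0]'; python3 -m creep '[0,0,0.05,0, 0,0,0.05,0, 0,0,0.05,0]'
```

```text
time: 17.2
eef_pos: [0.5802, 0.0203, 0.0581]
tcp_rot: [0.778, 0.629, 0.001, 0.001]
contact_force: [0.9, -0.4, 4.2]
opening: 0.491
time: 17.45
eef_pos: [0.5803, 0.0203, 0.058]
tcp_rot: [0.778, 0.629, 0.001, 0.001]
contact_force: [-1.9, 0.9, 11.2]
opening: 0.497
```

```bash
python3 -m creep '[0,0,-0.08,0, 0,0,-0.08,0, 0,0,-0.08,0, 0,0,-0.08,0, 0,0,-0.08,0, 0,0,-0.08,0]' 60;  python3 -m creep '[0,0,-0.3,0, 0,0,-0.8,0, 0,0,-1.5,0, 0,0,-2.5,0, 0,0,-3.5,0, 0,0,-4.5,0, 0,0,-4.5,0, 0,0,-4.5,0]' 0; python3 go.py lev 0.165;  python3 - <<'E'
from h import *
snap("scene","s12",(220,130,380,250),5);snap("top","t12",(165,150,325,250),5)
E
```

```text
time: 17.95
eef_pos: [0.5786, 0.0205, 0.0573]
tcp_rot: [0.778, 0.629, -0.0, -0.0]
contact_force: [-0.1, -0.2, -0.1]
opening: 0.767
time: 18.62
eef_pos: [0.5806, 0.0203, 0.1739]
tcp_rot: [0.778, 0.629, 0.002, 0.002]
contact_force: [0.1, -0.4, 0.4]
opening: 0.998
t 18.6167 pos [0.5806 0.0203 0.1739] phi 1.3594297041156997 open 0.998064172234252 F [ 0.1205 -0.359   0.403 ]
delta world [ 0.0532  0.2464 -0.0089] -> rows xyz [10.08  0.01  0.36] turn -0.01
```

View pics/s12.png

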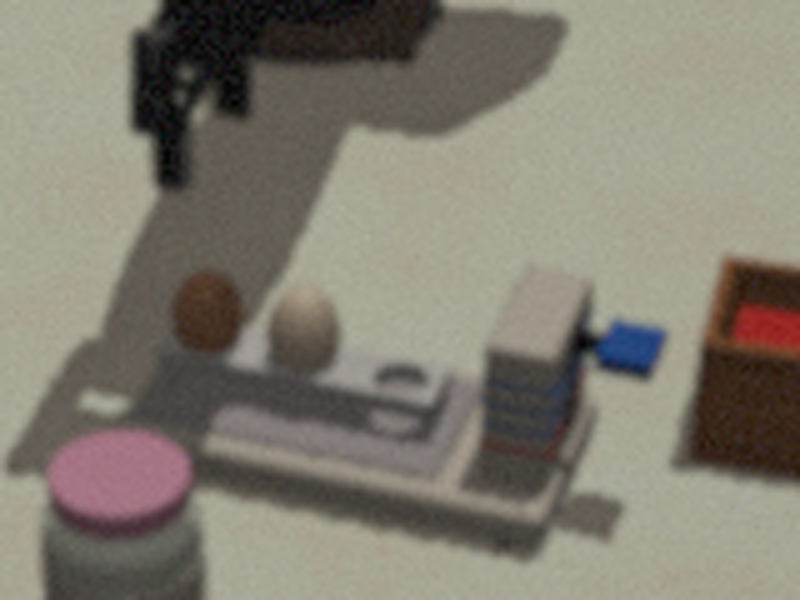

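Both eggs stand upright, the brown one at (261,192) in well0 and the white one at (281,195) in well1. Shutting the fingers and moving over the lever.

```bash
python3 -m creep '[0.5,0,0,0, 1.5,0,0,0, 3,0,0,0, 4.5,0,0,0, 6,0,0,0, 7.3,0,0,0, 8.5,0,0,0, 9.4,0,0,0, 10,0,0,0, 10.1,0,0.3,0, 10.1,0,0.6,0, 10.1,0,0.8,0, 10.1,0,0.8,0, 10.1,0,0.8,0]' 255 60; python3 go.py lev 0.118; python3 - <<'E'
from h import *
snap("scene","s13",(260,110,400,230),5);snap("top","t13",(165,150,325,250),5)
E
```

```text
time: 19.88
eef_pos: [0.6314, 0.2658, 0.1491]
tcp_rot: [0.778, 0.628, -0.001, -0.0]
contact_force: [0.1, -0.3, 0.4]
opening: -0.001
t 19.8833 pos [0.6314 0.2658 0.1491] phi 1.3576395091464493 open -0.0007909890518958901 F [ 0.1119 -0.2833  0.3952]
delta world [ 0.0024  0.0009 -0.0311] -> rows xyz [0.06 0.09 1.24] turn -0.03
```

View pics/s13.png

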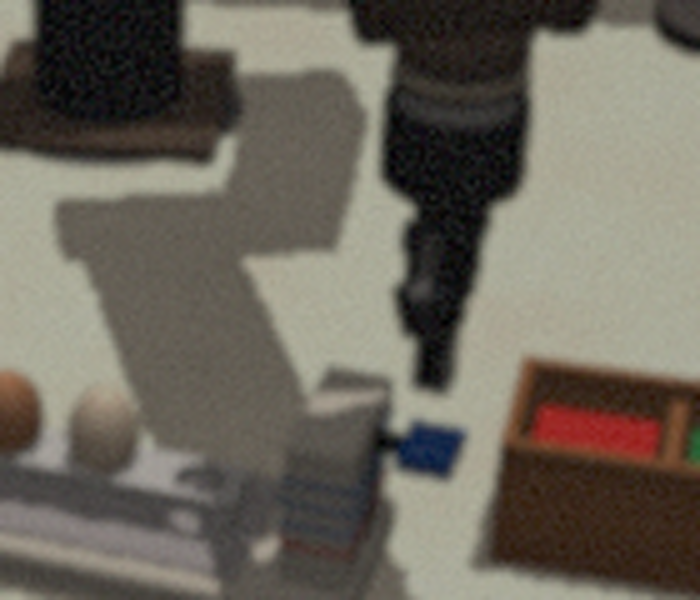

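View pics/t13.png

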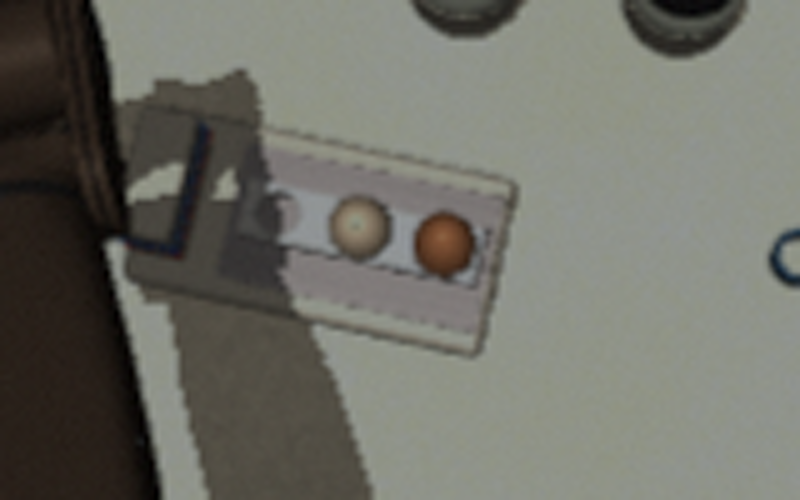

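The tip at about (347,187) is straight above the paddle at (346,199). In the top view both eggs are centred in their wells, at about (237,195) and (254,199). Going down to contact.

```bash
python3 -m creep '[0.04,0.06,0.4,0, 0.04,0.06,0.8,0, 0.04,0.06,1.1,0, 0.04,0.06,1.1,0, 0.04,0.06,1.1,0]'; python3 -m creep '[0,0,0.1,0, 0,0,0.2,0, 0,0,0.3,0, 0,0,0.3,0]'; python3 go.py lev 0.115
```

```text
time: 20.4
eef_pos: [0.6328, 0.2678, 0.1212]
tcp_rot: [0.778, 0.629, -0.001, -0.001]
contact_force: [-0.6, -1.1, 0.5]
opening: 0.0
time: 20.73
eef_pos: [0.6338, 0.2681, 0.1154]
tcp_rot: [0.778, 0.629, 0.0, 0.0]
contact_force: [0.3, 0.3, 0.6]
opening: 0.002
t 20.7333 pos [0.6338 0.2681 0.1154] phi 1.3593669527293553 open 0.0015006942515096214 F [0.3248 0.265  0.5975]
delta world [-0.     -0.0014 -0.0004] -> rows xyz [-0.06  0.01  0.01] turn -0.01
```

Contact should come right about here. Pressing in steps of about 2–3 mm.

```bash
for i in 1 2 3; do python3 -m creep '[-0.01,0,0.05,0, -0.01,0,0.1,0, -0.01,0,0.1,0]'|grep -E 'pos|force'; done; python3 -m creep '[0,0,0.1,0, 0,0,0.2,0, 0,0,0.3,0, 0,0,0.3,0, 0,0,0.3,0]'
```

```text
eef_pos: [0.6339, 0.268, 0.1146]
contact_force: [-2.5, -0.4, 5.5]
eef_pos: [0.6339, 0.2681, 0.1131]
contact_force: [-3.6, -0.0, 8.1]
eef_pos: [0.634, 0.2681, 0.1107]
contact_force: [-3.7, 0.7, 9.0]
time: 21.9
eef_pos: [0.634, 0.268, 0.1021]
tcp_rot: [0.778, 0.629, 0.001, -0.0]
contact_force: [-2.3, 2.0, 4.4]
opening: 0.006
```

```bash
python3 -m creep '[0,0,0.1,0, 0,0,0.2,0, 0,0,0.3,0, 0,0,0.4,0, 0,0,0.5,0, 0,0,0.6,0, 0,0,0.6,0, 0,0,0.6,0]'; python3 -m creep '[0,0,0.05,0, 0,0,0.1,0, 0,0,0.15,0, 0,0,0.2,0, 0,0,0.2,0, 0,0,0.2,0]'
```

```text
time: 22.57
eef_pos: [0.634, 0.2681, 0.0873]
tcp_rot: [0.778, 0.629, 0.001, -0.0]
contact_force: [-0.7, 0.8, 6.4]
opening: -0.0
time: 23.07
eef_pos: [0.634, 0.268, 0.0837]
tcp_rot: [0.778, 0.629, 0.001, -0.0]
contact_force: [-4.6, -0.7, 11.5]
opening: -0.001
```

```bash
python3 -m creep '[0,0,0.05,0, 0,0,0.1,0, 0,0,0.15,0, 0,0,0.2,0, 0,0,0.2,0, 0,0,0.2,0]'; python3 -m creep '[0,0,0.05,0, 0,0,0.1,0, 0,0,0.15,0, 0,0,0.15,0, 0,0,0.15,0]'
```

```text
time: 23.57
eef_pos: [0.634, 0.268, 0.078]
tcp_rot: [0.778, 0.629, 0.001, -0.0]
contact_force: [-4.7, -0.3, 9.2]
opening: -0.001
time: 23.98
eef_pos: [0.634, 0.268, 0.0737]
tcp_rot: [0.778, 0.629, 0.001, -0.0]
contact_force: [-2.4, 1.4, 7.2]
opening: -0.004
```

```bash
python3 -m creep '[0,0,0.02,0, 0,0,0.02,0, 0,0,0.02,0, 0,0,0.02,0, 0,0,0.02,0]'; python3 - <<'E'
from h import *
snap("scene","s14",(240,130,380,235),5.5);snap("top","t14",(165,150,325,250),5)
d=imaging.silhouettes("scene","lever")
for e in d[:2]:
    ys,xs=np.nonzero(e["mask"]);print(e["p"],xs.mean(),ys.mean(),len(xs))
for z in(.115,.073,.068):print(z,proj("scene",[.6338,.2667,z]))
E
```

```text
time: 24.4
eef_pos: [0.634, 0.2681, 0.0734]
tcp_rot: [0.778, 0.629, 0.001, -0.0]
contact_force: [-2.3, 1.2, 7.7]
opening: 0.001
0.55 343.2909090909091 213.1909090909091 110
0.115 [345.3088 198.3303]
0.073 [344.2221 210.7663]
0.068 [344.0951 212.2192]
```

View pics/s14.png

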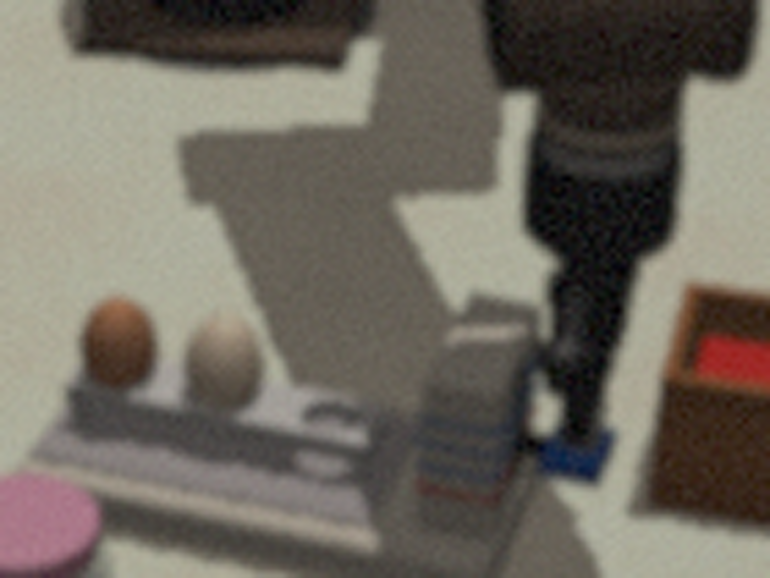

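View pics/t14.png

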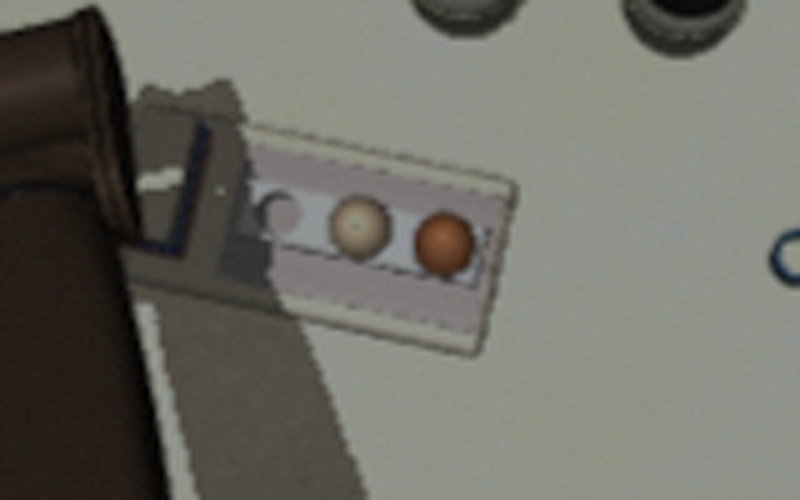

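The paddle at about (344,212) sits level with the third blue band. The TCP is steady at z = 0.0734, about 41.5 mm of travel, with roughly 7.7 N of push. Both eggs stand upright at (261,192) and (281,195).

```bash
python3 -m creep '[0,0,0,0, 0,0,0,0, 0,0,0,0, 0,0,0,0]'; python3 -c "
from plant import ctrl
print(ctrl.sign_off())"
```

```text
time: 24.88
eef_pos: [0.634, 0.2681, 0.0734]
tcp_rot: [0.778, 0.629, 0.001, -0.0]
contact_force: [-3.6, 1.9, 8.3]
opening: -0.003
the job is handed in; nothing more can be done
None
```

I set the white egg in the middle well (well1) and the brown egg in well0, both pointed end up and let go. Then I pressed the lever down with the shut fingers to the third notch and handed in at 24.9 s, still holding it there.

**Last checks:**
- **Lever:** the TCP was steady at z = 0.0734. That is about 41.5 mm of travel, reckoned from the paddle's rest height, since the lever joint itself was not read. The upward push on the tool was about 8 N.
- **Eggs:** in the last pictures from both cameras, both stand upright and centred in their wells, clear of the fingers.
- **Bystanders:** the arm touched none of the jars, the mug or the tea box as far as I could see, but I did not measure their positions again at the end.

**Disagreements:**
- The two cameras differed by 2–5 mm (0.03 rad in heading) on where the cooker stands, and by a few mm on the eggs. I used the combined fit.
- The brown egg touched its well about 2 mm higher than I expected, with a small sideways force. I shifted it 1.5 mm before letting go.

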